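Index the instrument carousel under the lamp and start the cycle

TASK

Turn the instrument carousel by its upright handle until the blue dish with the steel syringe barrels is under the lamp and the carousel rests in that detent. Then press the green start button under its visor fully down without ramming it, hold it down for half a second, and let it spring back up. Do not press the start button before the dish is in place, and leave the red button and the other things on the bench alone.

Things in the scene. Friction and masses are not known exactly. Their poses are not given: they have to be found in the camera images.
- carousel (a joint): turning angle of the carousel (aluminium turntable, 260 mm across, top 46 mm above the bench), rad, growing anticlockwise seen from above. It has detents at 0, 1.047, 2.094 and 3.142 rad, into which it is drawn; at 2.094 the blue dish is under the lamp. Passing between detents takes about 4 N at the handle.
- carousel_axis (a point): point on the carousel's vertical axis at its top face; frame of the fixed base: x points from the axis to the grey lamp column, 155 to 195 mm from the axis. The lamp arm reaches from the column back to 45 mm from the axis, is 50 mm wide, underside 151 mm and top 181 mm above the bench.
- crank_grip (a point): grip point on the carousel's handle: upright round steel post, 20 mm in diameter, 100 mm from the turning axis, with a black ball of 26 mm on top; this point is on the post's axis, 82 mm above the bench, 36 mm above the turntable, 24 mm below the ball's centre. It turns with the carousel, on the far side from the blue dish.
- blue_dish (a point): centre of the blue dish, 72 mm across and 18 mm high, which holds three steel syringe barrels and is fixed on the turntable 85 mm from its axis. Three white dishes of the same size are empty.
- start_button (a joint): how far the green start button is pressed, m: 0 up, 0.010 fully down. It springs back; it needs 2.4 N to begin to move and 8 N when fully down.
- start_button_top (a point): centre of the top face of the green cap (56 mm disc) on the pod with green trim. z points out of the cap along the button's axis, which leans 42 degrees from vertical towards the pod's front; press along -z. x points up the slope, y along the pod's level width. A low lip stands 47 mm down the slope, 4 mm lower than the cap.
- start_pod: fixed grey pod with green trim that carries the green button; origin under its centre, front to -x, 120 mm wide. A clear level visor, 6 mm thick and 120 mm wide, covers the button from above: its front edge is 42 mm up the slope and 41 mm out (x and z in the frame of start_button_top), and it reaches from there 80 mm to the back.
- stop_button (a joint): the same for the red stop button: 0 up, 0.010 fully down.
- stop_button_top (a point): centre of the top face of the red cap, on an equal pod with red trim; frame as for the green one.
- vial: amber glass vial, 40 mm in diameter, 85 mm tall, standing loose; origin under its centre
- syringe: loose steel cartridge syringe, 155 mm long, lying along its x axis, 25 mm high; origin on the bench under it
- beaker: blue ceramic cup, 70 mm across, 90 mm tall; origin under its centre
- carton: cardboard carton, 100 by 160 by 80 mm high; origin under its centre
- steel_bowl: steel bowl, 150 mm across, 55 mm high; origin under its centre

How it is judged:
By the outcome, as a careful person would: the job done as asked, in the order asked, and still so for the second after the job is handed in, with the robot touching nothing.
It also fails if it takes over 64 s, if anything falls off the work surface, if the arm or the gripper's body presses on something with over 40 N, if the wrist force passes 120 N, or if a joint passes its speed limit or range.

ROBOT

A 6-joint arm with a two-finger parallel gripper is mounted at the origin on the work surface. World frame = base frame: x ahead of the robot, y to its left, z up, the work surface at z = 0. Lengths are in m, angles in degrees, forces in N, time in s.
With the tool pointing down it reaches from about 0.375 to 0.975 m from the base axis. Payload 3.8 kg.
Tool frame: the origin (TCP) lies midway between the tips of the shut fingers; the grasp point (between the pads) lies 19 mm behind it; z points along the fingers, y is the line along which they close (so a half turn about z gives the same grasp; the last joint's range is limited). The gripper opens to 88 mm and grips with 3 to 60 N. Pads are 18 mm wide; open, the fingers measure 123 mm over their backs; the gripper's body (75 mm by 187 mm) begins 45 mm behind the grasp point.
Start: joints at [74.949, 15.12, 91.902, -0, 72.978, -2.114], TCP at [0.151, 0.658, 0.239] pointing down, gripper open.
Joint ranges: [-150.88, 150.88], [-54.13, 125.18], [17.81, 147.31], [-75.09, 255.09], [0, 152.58], [-146.25, 146.25]. Speed limits (degrees/s): [147.25, 147.25, 180, 180, 180, 180].

INTERFACE

Orientations are given as [roll, pitch, yaw] about the fixed x, y, z axes, in that order (R = Rz(yaw) Ry(pitch) Rx(roll)).
In Python, from station import observe, camera, camera_model, close_job gives the robot as it stands.
- The arm moves only by the shell command python3 -m jog 'ROWS' [FORCE]. ROWS is a JSON object of lists of equal length, an entry for each row: "hand": the opening, from -1 (shut) to 1 (fully open); "xyz": the shift along the world's x, y, z in m, a list of three; "turn": the turn about the world's z in degrees. In form: {"hand": [hand, ...], "xyz": [[x, y, z], ...], "turn": [turn, ...]}. A call has 1 to 5 rows; each row shifts and turns the commanded pose from where the row before left it; what a row does not reach is not made up. A row lasts 1/10 s, in which the tool goes at most 50 mm and 8.59 degrees, less where a joint would pass 70% of its speed; a pose out of reach is approached as far as the arm can. A call is refused whole if a number of a shift passes 0.05 or a number of a turn 8.59, either way. A call with a gripper value outside its range is refused whole. The fingers move at their own pace and stop on an object; FORCE is the grip in N (left out, the last holds). Time passes only in rows, so rows that do not move let the fingers close. It gives the time, the measured TCP pose, the force, the opening and the grip force at its end, in the units of the state.
- observe(): the state, without advancing time (a new reading comes with each control period).
- camera(name): name is "scene" or "side" or "wrist"; returns (picture, depth): 400x640x3 uint8, red, green, blue; 400x640 float32, m along the optical axis (not along the pixel's ray), 0 where there is no reading.
- camera_model(name): a dict with "fx", "fy", "cx", "cy" (pixels), "world_from_camera" (4x4, takes a point from camera to world coordinates); the wrist camera has in their place "mount" (4x4, takes a point from camera to tool coordinates, whose origin is the TCP and whose axes are the flange's). Camera axes: x right, y down, z forward; pixel columns grow to the right and rows downward; lengths in m; the calibration is good to about 2 mm. A picture is of the moment at which its call begins: read the wrist's pose just before it. camera_model takes no time and is no camera call.
- close_job(): hands the job in; it is judged then, once.
The state is a dict: "clock": time; "qpos": joint angles; "qd": joint speeds; "joint_efforts": joint torques, N m; "ee_pos": TCP position; "tool_rot": TCP orientation; "ft_force": force on the tool from outside, world axes, zero at the start; "torque": the same for the moment, N m; "finger_gap": finger opening in m; "grip_force": force on a finger pad.
Only numpy, scipy, OpenCV 4.12 (cv2) and the standard library are available. Lean on these libraries where they do the work, as an engineer would, in place of code of your own. Each camera call takes 0.05 s, during which the arm holds its last target. There are 200 camera calls.

## Working session

There is one attempt and no reset: what is moved stays moved. The work goes in short steps, Python scripts to look and compute and a shell command to move; the robot and the scene stay as the last step left them, time stands still between calls to the robot, and variables do not carry over. Pictures are saved under pics/ and viewed, at most 10 in all, crops included, and the job is handed in when it is done.

```bash
mkdir -p pics; ls
python3 - <<'E'
from station import *
import cv2,numpy as np
print(observe())
for n in("scene","side"):
    p,d=camera(n);cv2.imwrite(f"pics/{n}0.png",p[:,:,::-1]);np.savez(f"{n}0.npz",p=p,d=d)
    m=camera_model(n);print(n,m)
print(camera_model("wrist"))
E
```

```text
pics
{'clock': 0.0, 'qpos': array([ 7.49493163e+01,  1.51689969e+01,  9.19791204e+01, -1.39912748e-03,
        7.29783035e+01, -2.11222687e+00]), 'qd': array([-0.02215786,  0.01716675, -0.05231107, -0.00762442, -0.00285521,
        0.14218363]), 'joint_efforts': array([ 1.07203952e-03, -5.02115536e+01, -3.56872272e+01,  7.27561000e-02,
        2.94420670e-02, -1.87200230e-04]), 'ee_pos': array([0.15094013, 0.65718864, 0.23741003]), 'tool_rot': array([-1.79873616e+02, -3.32346105e-03,  1.67061951e+02]), 'ft_force': array([-0.55678329,  0.18502124,  0.19739846]), 'torque': array([ 0.01445643, -0.01468656, -0.04427569]), 'grip_force': 0.0, 'finger_gap': 0.08815063560438414}
scene {'fx': 387.752489365313, 'fy': 387.752489365313, 'cx': 313.0320254490492, 'cy': 197.56775691186093, 'world_from_camera': array([[-0.31205716,  0.80935249, -0.49756293,  1.09350476],
       [ 0.95006068,  0.26460224, -0.16543988,  0.21650479],
       [-0.00224291, -0.52434168, -0.851505  ,  1.01534554],
       [ 0.        ,  0.        ,  0.        ,  1.        ]])}
side {'fx': 399.3113821369571, 'fy': 399.3113821369571, 'cx': 317.8759550955591, 'cy': 201.90742512579243, 'world_from_camera': array([[ 0.93646294, -0.27089697,  0.22282726,  0.32433609],
       [-0.35064335, -0.70614246,  0.61515207, -0.5591836 ],
       [-0.00929504, -0.65420001, -0.75626447,  0.85674278],
       [ 0.        ,  0.        ,  0.        ,  1.        ]])}
{'fx': 350.962289990136, 'fy': 350.962289990136, 'cx': 326.77243679816877, 'cy': 200.0135119204656, 'mount': array([[-1.04379076e-03, -9.56747919e-01, -2.90916363e-01,
         7.48469888e-02],
       [ 9.99999425e-01, -1.07034029e-03, -6.78693822e-05,
         5.75540987e-04],
       [-2.46445614e-04, -2.90916267e-01,  9.56748486e-01,
        -1.45328918e-01],
       [ 0.00000000e+00,  0.00000000e+00,  0.00000000e+00,
         1.00000000e+00]])}
```

View pics/scene0.png

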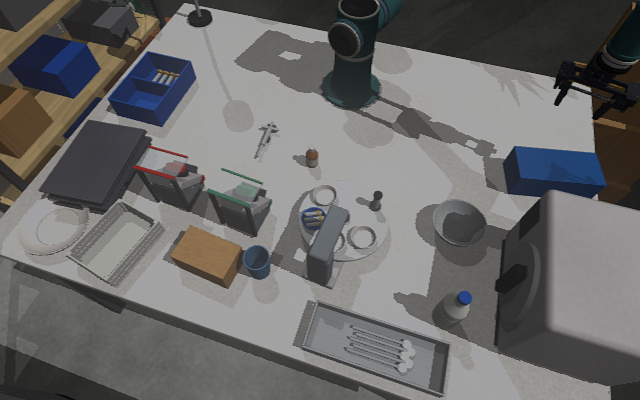

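View pics/side0.png

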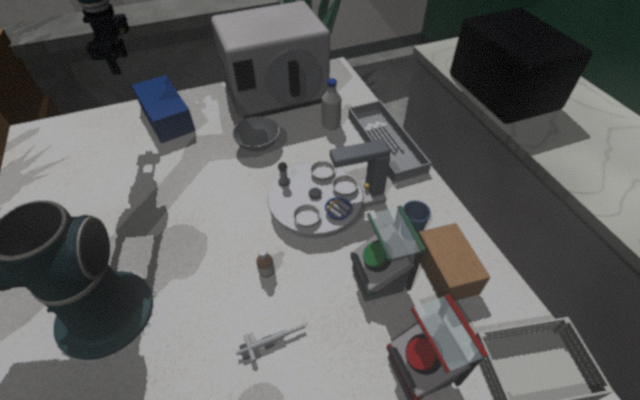

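The scene view shows the carousel at about (345,222), the handle ball at (377,195) and the blue dish at (312,217), with the green pod at (240,205) and the red pod at (170,175). The side view shows the handle at (283,170), the dish at (338,208), the green cap at (376,255) and the red cap at (423,350). Next I'll measure these points, and also the gripper's own extents, because a vertical tool is tight under the visor.

```bash
cat > h.py <<'E'
import numpy as np,cv2
from station import *
from scipy.spatial.transform import Rotation as Ro
def wfc(n):
    m=camera_model(n)
    if n=="wrist":
        s=observe();T=np.eye(4);T[:3,:3]=Ro.from_euler('xyz',s['tool_rot'],degrees=True).as_matrix();T[:3,3]=s['ee_pos']
        return m,T@m['mount']
    return m,m['world_from_camera']
def cloud(n,d,mT=None):
    m,T=mT or wfc(n);v,u=np.mgrid[:400,:640]
    P=np.stack([(u-m['cx'])/m['fx']*d,(v-m['cy'])/m['fy']*d,d],-1)
    return P@T[:3,:3].T+T[:3,3]
def ray(n,u,v,z,mT=None):
    m,T=mT or wfc(n);r=T[:3,:3]@[(u-m['cx'])/m['fx'],(v-m['cy'])/m['fy'],1];c=T[:3,3]
    return c+r*(z-c[2])/r[2]
def mask(p,lo,hi):return cv2.inRange(cv2.cvtColor(p,cv2.COLOR_RGB2HSV),lo,hi)
E
python3 - <<'E'
from h import *
for n in("scene","side"):
    f=np.load(n+"0.npz");p,d=f['p'],f['d'];C=cloud(n,d);ok=d>0
    for nm,lo,hi in(("green",(50,90,30),(85,255,255)),("red",(0,170,60),(6,255,255)),("blue",(105,100,40),(125,255,255))):
        k,l,st,ce=cv2.connectedComponentsWithStats(mask(p,lo,hi))
        for i in range(1,k):
            if st[i,4]>25:
                q=C[(l==i)&ok]
                if len(q) and abs(q[:,1].mean())<.6 and .3<q[:,0].mean()<1: print(n,nm,st[i],q.mean(0).round(3),q.min(0).round(3),q.max(0).round(3))
    # black ball
    w=(C[...,2]>.09)&(C[...,2]<.14)&(p.max(-1)<70)&ok&(C[...,0]>.35)&(C[...,0]<.9)&(abs(C[...,1])<.4)
    k,l,st,ce=cv2.connectedComponentsWithStats(w.astype('u1'))
    for i in range(1,k):
        if st[i,4]>20:print(n,"dark",st[i],ce[i].round(1),C[l==i].mean(0).round(3))
    s=observe();R=Ro.from_euler('xyz',s['tool_rot'],degrees=True).as_matrix()
    g=(C-s['ee_pos'])@R;
    for a in range(-190,10,10):
        w=ok&(abs(g[...,0])<.16)&(abs(g[...,1])<.16)&(g[...,2]>a/1e3)&(g[...,2]<a/1e3+.01)
        if w.sum()>3:q=g[w];print(n,"grip z",a,w.sum(),q.min(0)[:2].round(3),q.max(0)[:2].round(3))
p,d=camera("wrist");cv2.imwrite("pics/w0.png",p[:,:,::-1])
E
```

```text
scene green [222 168  30  12  33] [ 0.604 -0.156  0.19 ] [ 0.599 -0.199  0.188] [ 0.609 -0.113  0.194]
scene green [207 189  42  18 121] [ 0.677 -0.148  0.19 ] [ 0.669 -0.206  0.187] [ 0.686 -0.09   0.193]
scene red [134 166  40  13  97] [ 0.664 -0.369  0.186] [ 0.659 -0.427  0.182] [ 0.668 -0.311  0.189]
scene blue [302 207  23  10  64] [0.576 0.041 0.061] [0.565 0.014 0.046] [0.605 0.077 0.068]
scene blue [246 254  23  16  40] [ 0.781 -0.031  0.082] [ 0.746 -0.063  0.004] [ 0.802 -0.012  0.093]
scene blue [458 291  14  14 145] [0.74  0.452 0.167] [0.656 0.438 0.   ] [0.755 0.487 0.177]
scene dark [178 169  11   8  49] [183.5 173.5] [ 0.603 -0.336  0.11 ]
scene dark [155 183  30  15 146] [171.5 189.7] [ 0.66  -0.345  0.105]
scene dark [374 191   8  10  64] [377.3 195.4] [0.505 0.206 0.112]
scene dark [212 201  43  24 228] [233.4 212.4] [ 0.674 -0.149  0.107]
scene dark [307 260  21  16 156] [316.9 267.8] [0.757 0.114 0.115]
scene grip z -190 154 [-0.04  -0.038] [0.012 0.036]
scene grip z -180 79 [-0.034 -0.033] [-0.001  0.027]
scene grip z -170 229 [-0.038 -0.037] [0.019 0.037]
scen
[... 1711 characters left out ...]
 -0.009]
side grip z -130 92 [-0.023 -0.046] [0.02  0.015]
side grip z -120 100 [-0.023 -0.045] [0.021 0.014]
side grip z -110 446 [-0.036 -0.097] [0.033 0.093]
side grip z -100 141 [-0.035 -0.098] [0.034 0.09 ]
side grip z -90 197 [-0.035 -0.093] [0.035 0.084]
side grip z -80 163 [-0.035 -0.092] [0.033 0.082]
side grip z -70 75 [-0.034 -0.089] [0.033 0.078]
side grip z -60 17 [-0.011 -0.063] [0.011 0.059]
side grip z -50 50 [-0.013 -0.066] [0.011 0.06 ]
side grip z -40 54 [-0.011 -0.064] [0.01  0.063]
side grip z -30 52 [-0.011 -0.064] [0.011 0.06 ]
side grip z -20 50 [-0.011 -0.062] [0.01  0.059]
side grip z -10 47 [-0.011 -0.061] [0.011 0.052]
side grip z 0 4 [-0.006 -0.054] [0.011 0.05 ]
```

View pics/w0.png

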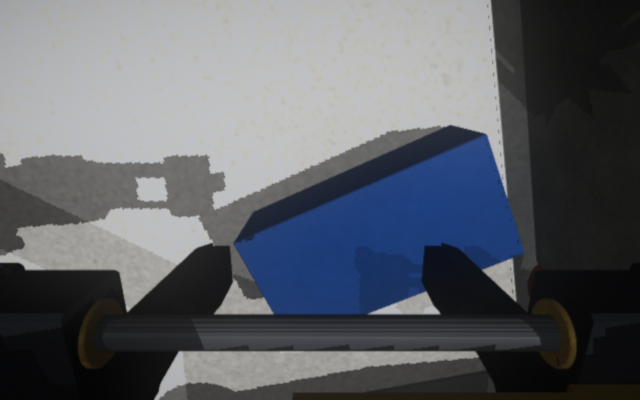

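The wrist view shows the shut direction running left to right, with the fingertips at about (220,260) and (435,260). The gripper body measures about ±37 × ±93 mm, starting 64 mm behind the tips. Now I'll take precise positions of the handle, axis and green cap, plus enlarged crops of the pod.

Run:
```python
from h import *
def tri(a,b):
    A=[];
    o=[]
    for n,(u,v) in(("scene",a),("side",b)):
        m,T=wfc(n);r=T[:3,:3]@[(u-m['cx'])/m['fx'],(v-m['cy'])/m['fy'],1];r/=np.linalg.norm(r);o.append((T[:3,3],np.eye(3)-np.outer(r,r)))
    return np.linalg.solve(sum(M for _,M in o),sum(M@c for c,M in o))
print("ball",tri((377.3,195.4),(282.2,167.3)).round(4))
D={}
for n in("scene","side"):
    f=np.load(n+"0.npz");p,d=f['p'],f['d'];C=cloud(n,d);D[n]=(p,C,d>0)
    w=(abs(C[...,2]-.046)<.006)&(np.hypot(C[...,0]-.56,C[...,1]-.11)<.17)
    q=C[w][:,:2].astype('f4');h=cv2.convexHull(q)[:,0]
    print(n,"disc",cv2.minEnclosingCircle(q),"z",np.median(C[w][:,2]).round(4), cv2.fitEllipse(h))
    # dish rims
    w=(C[...,2]>.05)&(C[...,2]<.075)&(np.hypot(C[...,0]-.56,C[...,1]-.11)<.135)
    hs=cv2.inRange(cv2.cvtColor(p,cv2.COLOR_RGB2HSV),(100,60,30),(130,255,255))>0
    print(n,"blue dish",C[w&hs].mean(0).round(3), cv2.minEnclosingCircle(C[w&hs][:,:2].astype('f4')))
    w=(C[...,2]>.155)&(C[...,2]<.2)&(np.hypot(C[...,0]-.56,C[...,1]-.11)<.22)
    print(n,"lamp",cv2.minAreaRect(C[w][:,:2].astype('f4')),np.median(C[w][:,2]))
# green cap
p,C,ok=D["side"]
hs=cv2.inRange(cv2.cvtColor(p,cv2.COLOR_RGB2HSV),(45,70,20),(90,255,255))>0
k,l,st,ce=cv2.connectedComponentsWithStats(hs.astype('u1'))
for i in range(1,k):
    if st[i,4]>40 and 340<ce[i][0]<440:print(st[i],ce[i].round(1),C[(l==i)].mean(0).round(3))
p,_,_=D["side"];a=cv2.resize(p[190:310,330:450],None,fx=4,fy=4,interpolation=cv2.INTER_CUBIC)
p,_,_=D["scene"];b=cv2.resize(p[150:250,190:290],(480,480),interpolation=cv2.INTER_CUBIC)
ab=np.hstack([a,b]);cv2.imwrite("pics/pod.png",cv2.resize(np.clip(ab*1.5,0,255).astype('u1'),(800,400))[:,:,::-1])
```

```text
ball [0.4992 0.2057 0.1027]
scene disc ((0.5634263157844543, 0.1314854621887207), 0.1302836388349533) z 0.0467 ((0.5632827877998352, 0.13161414861679077), (0.25726768374443054, 0.25976333022117615), 105.52689361572266)
scene blue dish [0.592 0.047 0.06 ] ((0.598876416683197, 0.05429980903863907), 0.03655508905649185)
scene lamp ((0.6800798177719116, 0.02063348889350891), (0.2558915615081787, 0.1497364044189453), 87.62675476074219) 0.18086839152142292
side disc ((0.5825449824333191, 0.12231563776731491), 0.14836536347866058) z 0.0465 ((0.5775114297866821, 0.12764477729797363), (0.2594754099845886, 0.29127269983291626), 84.12571716308594)
side blue dish [0.602 0.052 0.06 ] ((0.5996876358985901, 0.05173395946621895), 0.03620203211903572)
side lamp ((0.6807645559310913, 0.020534545183181763), (0.2531365752220154, 0.15030984580516815), 89.24768829345703) 0.18025119264468864
[400 207  24  42 123] [411.  227.5] [ 0.678 -0.152  0.19 ]
[363 243  27  24 404] [373.9 254.4] [ 0.6   -0.149  0.126]
```

View pics/pod.png

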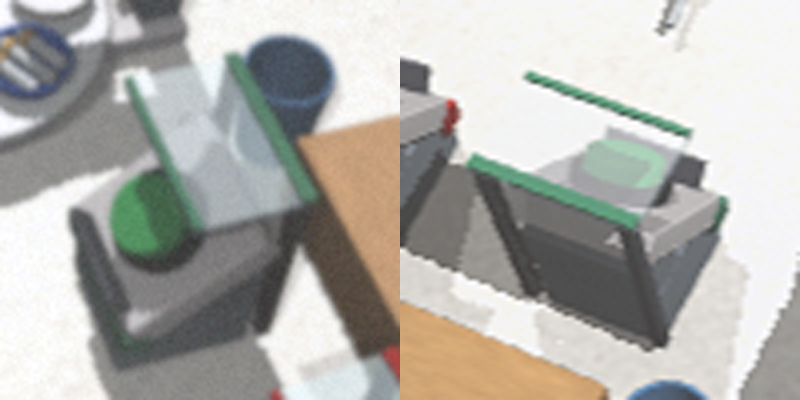

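The crops show the green cap (side crop about (150,215)) under a clear visor whose front bar runs from (130,80) to (195,225). The posts are only at the back, and the pod's flanks are open. Next: lamp direction, cap pose and visor edge.

Run:
```python
from h import *
ax=np.array([.5633,.1316])
for n in("scene","side"):
    f=np.load(n+"0.npz");p,d=f['p'],f['d'];C=cloud(n,d)
    w=(abs(C[...,2]-.181)<.005)&(np.hypot(*(C[...,:2]-ax).transpose(2,0,1))<.22)&(C[...,1]>0)
    r=cv2.minAreaRect(C[w][:,:2].astype('f4'));print(n,"lamp",r,np.degrees(np.arctan2(*(np.array(r[0])-ax)[::-1])).round(1))
    hs=cv2.inRange(cv2.cvtColor(p,cv2.COLOR_RGB2HSV),(45,40,20),(90,255,255))>0
    w=hs&(abs(C[...,2]-.19)<.015)&(C[...,0]<.72)&(C[...,0]>.55)&(abs(C[...,1]+.15)<.09)
    for a,b in((.55,.64),(.64,.72)):
        q=C[w&(C[...,0]>a)&(C[...,0]<b)]
        if len(q)>8:print(n,"bar",cv2.minAreaRect(q[:,:2].astype('f4')),np.percentile(q[:,2],[5,50,95]).round(3))
    # cap
    w=hs&(C[...,2]<.16)&(C[...,2]>.08)&(C[...,0]<.66)&(C[...,0]>.55)&(abs(C[...,1]+.15)<.06)
    if w.sum()>30:
        q=C[cv2.erode(w.astype('u1'),np.ones((3,3)))>0];c=q.mean(0);U,S,V=np.linalg.svd(q-c);print(n,"cap",len(q),c.round(4),"nrm",V[2].round(3),S.round(3),q.min(0).round(3),q.max(0).round(3))
    g=(C[...,2]>.07)&(C[...,2]<.115)&(C[...,0]>.52)&(C[...,0]<.7)&(C[...,1]<-.05)&(C[...,1]>-.26)
    q=C[g];print(n,"pod",q.min(0).round(3),q.max(0).round(3))
```

```text
scene lamp ((0.683784544467926, 0.12034961581230164), (0.0497957281768322, 0.14927810430526733), 84.31598663330078) -5.3
scene bar ((0.6147627830505371, -0.14332665503025055), (0.11859707534313202, 0.03242364153265953), 80.68761444091797) [0.185 0.189 0.192]
scene bar ((0.6671772003173828, -0.14712309837341309), (0.043470874428749084, 0.1190018355846405), 3.3010690212249756) [0.187 0.19  0.192]
scene pod [ 0.567 -0.204  0.07 ] [ 0.686 -0.084  0.114]
side lamp ((0.6827139854431152, 0.11838170140981674), (0.05391610041260719, 0.1495199352502823), 84.15753173828125) -6.3
side bar ((0.6063949465751648, -0.1452285647392273), (0.11515888571739197, 0.009144636802375317), 84.86605834960938) [0.184 0.19  0.192]
side bar ((0.6766237020492554, -0.1508539468050003), (0.117328941822052, 0.0114971362054348), 84.94597625732422) [0.188 0.19  0.192]
side cap 348 [ 0.6003 -0.1479  0.1226] nrm [-0.656 -0.003  0.754] [0.255 0.214 0.036] [ 0.582 -0.171  0.107] [ 0.616 -0.121  0.137]
side pod [ 0.561 -0.206  0.07 ] [ 0.678 -0.087  0.115]
```

```bash
for i in 1 2; do :; done
python3 -m jog '{"hand":[1,1,1,1,1],"xyz":[[0.023,-0.03,0],[0.023,-0.03,0],[0.023,-0.03,0],[0.023,-0.03,0],[0.023,-0.03,0]],"turn":[-2.4,-2.4,-2.4,-2.4,-2.4]}'
python3 -m jog '{"hand":[1,1,1,1,1],"xyz":[[0.023,-0.03,0],[0.023,-0.03,0],[0.023,-0.03,0],[0.023,-0.03,0],[0.023,-0.03,0]],"turn":[-2.4,-2.4,-2.4,-2.4,-2.4]}'
python3 -m jog '{"hand":[1,1,1,1,1],"xyz":[[0.023,-0.03,0],[0.023,-0.03,0],[0.023,-0.03,0],[0.023,-0.03,0],[0,0,0]],"turn":[-2.4,-2.4,-2.4,-2.4,0]}'
```

```text
clock: 0.65
ee_pos: [0.2667, 0.5064, 0.2383]
tool_rot: [-180.0, 0.0, 155.0]
ft_force: [0.6, 0.3, -0.6]
finger_gap: 0.0882
grip_force: 0.0
clock: 1.15
ee_pos: [0.3816, 0.3564, 0.2385]
tool_rot: [-180.0, -0.0, 143.0]
ft_force: [0.8, 0.5, -0.9]
finger_gap: 0.0881
grip_force: 0.0
clock: 1.65
ee_pos: [0.4751, 0.2347, 0.2385]
tool_rot: [-180.0, 0.1, 133.2]
ft_force: [-0.2, -0.1, -0.3]
finger_gap: 0.0881
grip_force: 0.0
```

Run:
```python
from h import *
mT=wfc("wrist");p,d=camera("wrist");C=cloud("wrist",d,mT)
cv2.imwrite("pics/w1.png",p[:,:,::-1])
w=(C[...,2]>.085)&(C[...,2]<.13)&(np.hypot(C[...,0]-.499,C[...,1]-.204)<.06)&(d>0)
k,l,st,ce=cv2.connectedComponentsWithStats(w.astype('u1'))
for i in range(1,k):
    if st[i,4]>30:print(st[i],ce[i],C[l==i].mean(0).round(4),C[l==i].max(0).round(4),ray("wrist",*ce[i],.106,mT).round(4))
w=(abs(C[...,2]-.046)<.004)&(np.hypot(C[...,0]-.563,C[...,1]-.131)<.14)&(d>0)
print(w.sum(),cv2.minEnclosingCircle(C[w][:,:2].astype('f4')))
```

```text
[310 213  31  34 787] [324.86531131 230.17662008] [0.4975 0.2093 0.1118] [0.5118 0.2195 0.1194] [0.4991 0.2075 0.106 ]
21250 ((0.5641424059867859, 0.13006591796875), 0.13006891310214996)
```

View pics/w1.png

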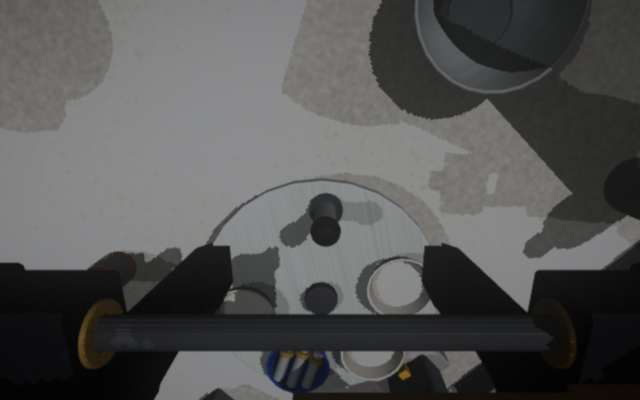

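The wrist view shows the ball at (325,231), which is (0.499, 0.207), with the bowl well clear. I'll descend around the post and close gently.

```bash
python3 -m jog '{"hand":[1,1,1,1,1],"xyz":[[0.024,-0.0275,0],[0,0,-0.04],[0,0,-0.04],[0,0,-0.04],[0,0,-0.03]],"turn":[-2,0,0,0,0]}'
python3 -m jog '{"hand":[1,1,-0.5,-0.5,-0.5],"xyz":[[0,0,-0.025],[0,0,0],[0,0,0],[0,0,0],[0,0,0]],"turn":[0,0,0,0,0]}' 12
python3 -m jog '{"hand":[-0.6,-0.6,-0.6,-0.6,-0.6],"xyz":[[0,0,0],[0,0,0],[0,0,0],[0,0,0],[0,0,0]],"turn":[0,0,0,0,0]}' 12
```

```text
clock: 2.2
ee_pos: [0.4949, 0.211, 0.0861]
tool_rot: [-179.9, -0.1, 131.5]
ft_force: [-0.1, -0.1, -0.6]
finger_gap: 0.0881
grip_force: 0.0
clock: 2.7
ee_pos: [0.4985, 0.2112, 0.0658]
tool_rot: [179.8, 0.1, 131.5]
ft_force: [-0.1, 0.2, -0.2]
finger_gap: 0.0665
grip_force: 0.0
clock: 3.2
ee_pos: [0.497, 0.2102, 0.0637]
tool_rot: [-180.0, -0.0, 131.5]
ft_force: [-2.3, -2.9, 1.1]
finger_gap: 0.0261
grip_force: 2.1
```

```bash
python3 -m jog '{"hand":[-0.8,-0.8,-0.8,-0.8,-0.8],"xyz":[[0,0,0],[0,0,0],[0,0,0],[0,0,0],[0,0,0]],"turn":[0,0,0,0,0]}' 12
```

```text
clock: 3.7
ee_pos: [0.4971, 0.2103, 0.0637]
tool_rot: [-180.0, 0.0, 131.5]
ft_force: [-0.2, -1.2, 1.4]
finger_gap: 0.0246
grip_force: 12.0
```

The pads are touching the ball's lower half (gap 24.6 mm rather than 20). I'll open a little, drop 5 mm and grip the post.

```bash
python3 -m jog '{"hand":[-0.2,-0.2,-0.2,-0.2,-0.8],"xyz":[[0,0,0],[0,0,0],[0.001,-0.001,-0.005],[0,0,0],[0,0,0]],"turn":[0,0,0,0,0]}' 12
python3 -m jog '{"hand":[-0.8,-0.8,-0.8,-0.8,-0.8],"xyz":[[0,0,0],[0,0,0],[0,0,0],[0,0,0],[0,0,0]],"turn":[0,0,0,0,0]}' 12
python3 - <<'E'
import numpy as np
a0=np.degrees(np.arctan2(.2095-.130,.498-.564));r=np.hypot(.0795,.066);print(a0,r)
P=[r*np.array([np.cos(t),np.sin(t)]) for t in np.radians(a0+np.arange(0,61,4))]
print(np.diff(P,axis=0).round(4).tolist())
E
```

```text
clock: 4.2
ee_pos: [0.4979, 0.2092, 0.0583]
tool_rot: [-180.0, -0.0, 131.5]
ft_force: [-0.1, 0.6, -0.6]
finger_gap: 0.0291
grip_force: 0.0
clock: 4.7
ee_pos: [0.498, 0.2093, 0.0586]
tool_rot: [-180.0, -0.0, 131.5]
ft_force: [0.7, -0.5, -2.0]
finger_gap: 0.0235
grip_force: 11.9
129.6990734834743 0.10332594059576715
[[-0.0054, -0.0048], [-0.005, -0.0052], [-0.0047, -0.0055], [-0.0043, -0.0058], [-0.0039, -0.0061], [-0.0034, -0.0063], [-0.003, -0.0066], [-0.0025, -0.0068], [-0.002, -0.0069], [-0.0015, -0.007], [-0.001, -0.0071], [-0.0005, -0.0072], [-0.0, -0.0072], [0.0005, -0.0072], [0.001, -0.0071]]
```

```bash
python3 -m jog '{"hand":[-0.8,-0.8,-0.8,-0.8,-0.8],"xyz":[[-0.0027,-0.0024,0],[-0.0026,-0.0024,0],[-0.0025,-0.0026,0],[-0.0024,-0.0026,0],[-0.0023,-0.0027,0]],"turn":[2,2,2,2,2]}' 15
python3 -m jog '{"hand":[-0.8,-0.8,-0.8,-0.8,-0.8],"xyz":[[-0.0023,-0.0028,0],[-0.0022,-0.0028,0],[-0.0021,-0.0029,0],[-0.002,-0.003,0],[-0.0019,-0.003,0]],"turn":[2,2,2,2,2]}' 15
```

```text
clock: 5.2
ee_pos: [0.4857, 0.1972, 0.0586]
tool_rot: [179.9, -0.0, 141.5]
ft_force: [1.9, 2.5, -4.9]
finger_gap: 0.0228
grip_force: 15.1
clock: 5.7
ee_pos: [0.4754, 0.1827, 0.0586]
tool_rot: [179.9, 0.0, 151.5]
ft_force: [2.1, 3.0, -5.2]
finger_gap: 0.0229
grip_force: 15.1
```

```bash
python3 -m jog '{"hand":[-0.8,-0.8,-0.8,-0.8,-0.8],"xyz":[[-0.0034,-0.0063,0],[-0.003,-0.0066,0],[-0.0025,-0.0068,0],[-0.002,-0.0069,0],[-0.0015,-0.007,0]],"turn":[4,4,4,4,4]}' 15
```

```text
clock: 6.2
ee_pos: [0.4626, 0.148, 0.0586]
tool_rot: [-180.0, 0.0, 171.6]
ft_force: [1.3, -2.5, -3.9]
finger_gap: 0.023
grip_force: 14.9
```

```bash
python3 -m jog '{"hand":[-0.8,-0.8,-0.8,-0.8,-0.8],"xyz":[[-0.0005,-0.0071,0],[0,-0.0072,0],[0.0005,-0.0072,0],[0.0008,-0.0072,0],[0.001,-0.0071,0]],"turn":[4,4,4,4,4]}' 15
python3 -m jog '{"hand":[-0.8,0,0.6,0.6,0.6],"xyz":[[0,0,0],[0,0,0],[0,0,0],[0,0,0],[0,0,0]],"turn":[0,0,0,0,0]}' 15
python3 -m jog '{"hand":[1,1,1,1,1],"xyz":[[0,0,0],[0,0,0],[0,0,0.03],[0,0,0.04],[0,0,0.04]],"turn":[0,0,0,0,0]}' 15
python3 -m jog '{"hand":[1,1,1,1,1],"xyz":[[0,0,0.04],[0,0,0.04],[-0.03,0,0],[0,0,0],[0,0,0]],"turn":[0,0,0,0,0]}' 15
python3 - <<'E'
from h import *
ax=np.array([.564,.130])
for n in("scene","side","wrist"):
    mT=wfc(n);p,d=camera(n);C=cloud(n,d,mT);cv2.imwrite(f"pics/{n}2.png",p[:,:,::-1])
    hs=mask(p,(100,60,30),(130,255,255))>0
    w=(C[...,2]>.05)&(C[...,2]<.075)&(np.hypot(*(C[...,:2]-ax).transpose(2,0,1))<.135)&hs&(d>0)
    if w.sum()>20:
        c,r=cv2.minEnclosingCircle(C[w][:,:2].astype('f4'));print(n,"dish",w.sum(),c,r,np.degrees(np.arctan2(c[1]-ax[1],c[0]-ax[0])))
    w=(C[...,2]>.09)&(C[...,2]<.125)&(np.hypot(*(C[...,:2]-ax).transpose(2,0,1))<.13)&(p.max(-1)<75)&(d>0)&(C[...,0]<.53)
    if w.sum()>20:
        v,u=np.nonzero(w);c=ray(n,u.mean(),v.mean(),.106,mT);print(n,"ball",w.sum(),c,np.degrees(np.arctan2(c[1]-ax[1],c[0]-ax[0])))
E
```

```text
clock: 6.7
ee_pos: [0.4625, 0.1122, 0.0585]
tool_rot: [180.0, -0.2, -168.4]
ft_force: [-4.8, 0.9, 2.3]
finger_gap: 0.0226
grip_force: 14.3
clock: 7.2
ee_pos: [0.465, 0.113, 0.059]
tool_rot: [180.0, 0.0, -168.5]
ft_force: [-0.7, -0.7, -0.4]
finger_gap: 0.0528
grip_force: 0.0
clock: 7.7
ee_pos: [0.4637, 0.1127, 0.1692]
tool_rot: [180.0, -0.1, -168.5]
ft_force: [1.9, -0.0, 0.1]
finger_gap: 0.0883
grip_force: 0.0
clock: 8.2
ee_pos: [0.4343, 0.1128, 0.2485]
tool_rot: [-180.0, 0.0, -168.5]
ft_force: [0.4, -0.4, -0.3]
finger_gap: 0.088
grip_force: 0.0
scene dish 47 (0.648772120475769, 0.14039218425750732) 0.030522385612130165 6.988997816943102
scene ball 56 [0.46627266 0.11260995 0.106     ] -169.91013812868997
side dish 109 (0.6476255655288696, 0.122020423412323) 0.036108486354351044 -5.450677603356642
side ball 62 [0.46568919 0.10770455 0.106     ] -167.22228961570468
wrist dish 746 (0.6508345603942871, 0.12316660583019257) 0.03554778918623924 -4.499584281009647
wrist ball 683 [0.46566282 0.11309837 0.106     ] -170.24761636577708
```

View pics/side2.png

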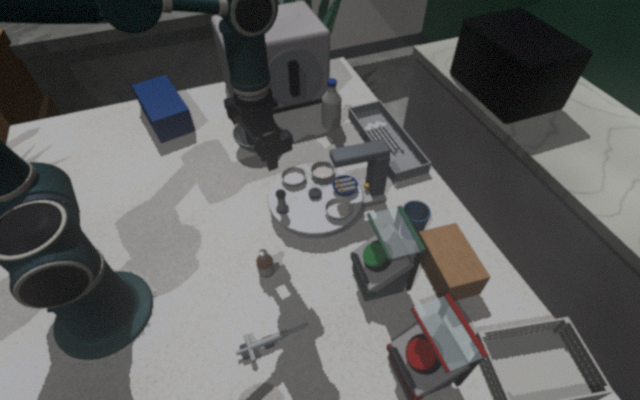

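The side view shows the blue dish at (345,185), at the lamp arm. It measures -5° against the lamp's -5.7°, so it has settled in the detent. Now I'll shut the fingers, move in front of the green pod and measure the cap from the wrist.

```bash
python3 -m jog '{"hand":[-1,-1,-1,-1,-1],"xyz":[[0.013,-0.042,0],[0.013,-0.042,0],[0.013,-0.042,0],[0.013,-0.042,0],[0.013,-0.042,0]],"turn":[-3.3,-3.3,-3.3,-3.3,-3.3]}' 15
python3 -m jog '{"hand":[-1,-1,-1,-1,-1],"xyz":[[0,0,0],[0,0,0],[0,0,0],[0,0,0],[0,0,0]],"turn":[0,0,0,0,0]}' 15
cat > cap.py <<'E'
from h import *
n="wrist";mT=wfc(n);p,d=camera(n);C=cloud(n,d,mT);cv2.imwrite("pics/w3.png",p[:,:,::-1])
hs=mask(p,(45,40,20),(90,255,255))>0
b=hs&(d>0)&(C[...,2]>.08)&(C[...,2]<.165)&(np.hypot(C[...,0]-.6,C[...,1]+.147)<.05)
k,l,st,ce=cv2.connectedComponentsWithStats(b.astype('u1'));i=1+st[1:,4].argmax();q=C[l==i]
c=np.median(q,0);V=np.linalg.svd(q-c,full_matrices=False)[2];print("cap",len(q),st[i],q.mean(0).round(4),V[2].round(3),q.min(0).round(4),q.max(0).round(4))
N=np.array([-.669*.996,.669*.087,.743]);X=np.array([.743*.996,-.743*.087,.669]);Y=np.cross(N,X)
for a in (X,Y,N):
    e=np.percentile(q@a,[1,99]);print((e.sum()/2).round(4),np.ptp(e).round(4))
print("centre",(sum(a*np.percentile(q@a,[1,99]).mean() for a in(X,Y))+N*np.median(q@N)).round(4))
v=hs&(d>0)&(C[...,2]>.175)&(C[...,2]<.2)&(C[...,0]<.64)&(abs(C[...,1]+.147)<.1)
if v.sum()>20:q=C[v];print("bar",cv2.minAreaRect(q[:,:2].astype('f4')),q.min(0).round(4),q.max(0).round(4))
w=(d>0)&(C[...,2]>.03)&(C[...,2]<.17)&(C[...,0]>.54)&(C[...,0]<.7)&(abs(C[...,1]+.147)<.09)
q=C[w];o=(q-[.6,-.147,0])@np.array([.087,.996,0]);print("pod width span",np.percentile(o,[.5,99.5]).round(4))
E
python3 cap.py
```

```text
clock: 8.85
ee_pos: [0.5, -0.0992, 0.2477]
tool_rot: [180.0, -0.1, 174.8]
ft_force: [0.3, 0.7, -0.6]
finger_gap: 0.0501
grip_force: 0.0
clock: 9.35
ee_pos: [0.4994, -0.096, 0.2487]
tool_rot: [180.0, -0.0, 175.1]
ft_force: [0.4, 0.6, -0.2]
finger_gap: 0.0101
grip_force: 0.0
cap 72 [312 296   6  19  72] [ 0.6074 -0.1154  0.1191] [0.058 0.991 0.12 ] [ 0.5991 -0.1181  0.1058] [ 0.6169 -0.114   0.1281]
0.535 0.0171
-0.0626 0.004
-0.3246 0.0163
centre [ 0.6035 -0.1156  0.1203]
bar ((0.6100636720657349, -0.10717710852622986), (0.04995039477944374, 0.010496479459106922), 86.099365234375) [ 0.6033 -0.1322  0.1853] [ 0.6146 -0.082   0.1916]
pod width span [-0.0495  0.0589]
```

View pics/w3.png

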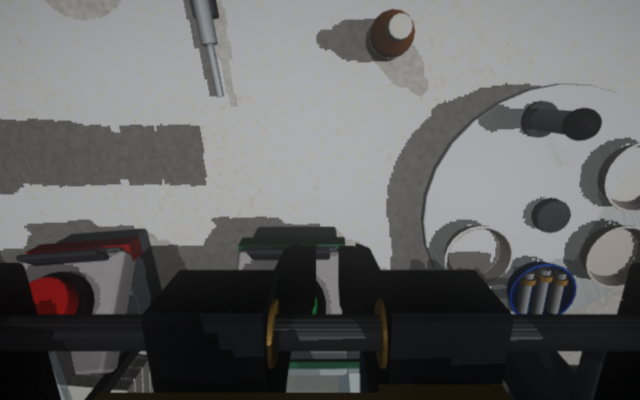

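The cap is hidden by the fingers. The parts beside the fingers (145–270 and 385–510 px) turn out to be carriages that travel with them, so I'll measure the gripper's shape again with the hand shut.

Run:
```python
from h import *
s=observe();R=Ro.from_euler('xyz',s['tool_rot'],degrees=True).as_matrix();print(s['finger_gap'])
for n in("scene","side"):
    p,d=camera(n);C=cloud(n,d);g=(C-s['ee_pos'])@R
    b=(d>0)&(abs(g[...,0])<.13)&(abs(g[...,1])<.13)&(g[...,2]>-.2)&(g[...,2]<.01)
    for a in range(-130,5,6):
        w=b&(g[...,2]>a/1e3)&(g[...,2]<a/1e3+.006)
        if w.sum()>3:
            q=g[w];h=np.histogram(q[:,1]*1e3,bins=range(-110,120,10))[0];print(n,a,q[:,:2].min(0).round(3),q[:,:2].max(0).round(3),h.tolist())
    v,u=np.nonzero(b);u0,v0=int(u.mean()),int(v.mean())
    cr=cv2.resize(p[max(0,v0-60):v0+60,max(0,u0-60):u0+60],(400,400),interpolation=cv2.INTER_CUBIC)
    cv2.imwrite(f"pics/g_{n}.png",np.clip(cr[:,:,::-1]*2.5,0,255).astype('u1'))
a,b=[cv2.imread(f"pics/g_{n}.png") for n in("scene","side")];cv2.imwrite("pics/g.png",np.hstack([a,b]))
```

```text
0.00612229875481272
scene -130 [-0.02  -0.035] [0.002 0.018] [0, 0, 0, 0, 0, 0, 0, 2, 3, 0, 2, 3, 9, 0, 0, 0, 0, 0, 0, 0, 0, 0]
scene -124 [-0.023 -0.039] [0.02  0.019] [0, 0, 0, 0, 0, 0, 0, 8, 5, 6, 7, 9, 18, 0, 0, 0, 0, 0, 0, 0, 0, 0]
scene -118 [-0.023 -0.04 ] [0.025 0.018] [0, 0, 0, 0, 0, 0, 1, 8, 15, 13, 8, 9, 25, 0, 0, 0, 0, 0, 0, 0, 0, 0]
scene -112 [-0.035 -0.092] [0.034 0.095] [0, 17, 70, 72, 37, 8, 8, 8, 8, 9, 9, 8, 44, 36, 19, 17, 20, 47, 74, 82, 41, 0]
scene -106 [-0.035 -0.092] [0.036 0.095] [0, 4, 17, 19, 24, 7, 11, 9, 7, 3, 8, 8, 13, 26, 17, 16, 17, 16, 26, 25, 24, 0]
scene -100 [-0.036 -0.088] [0.029 0.094] [0, 0, 7, 3, 6, 3, 3, 3, 3, 4, 3, 2, 3, 14, 11, 9, 6, 1, 5, 7, 13, 0]
scene -94 [-0.035 -0.09 ] [0.035 0.093] [0, 1, 5, 6, 0, 0, 0, 3, 15, 17, 3, 2, 13, 27, 27, 0, 0, 0, 1, 7, 17, 0]
scene -88 [-0.035 -0.088] [0.03  0.092] [0, 0, 4, 7, 3, 3, 4, 7, 16, 19, 8, 2, 16, 26, 29, 4, 6, 4, 1, 5, 1, 0]
scene -82 [-0.035 -0.084] [0.03  0.087] [0, 0, 3, 17, 12, 10, 10, 5, 6, 8, 14, 7, 4, 5, 22, 24, 10, 8, 3, 7, 0, 0]
scene -76 [-0.035 -0.078] [0.035 0.087] [0, 0, 0, 14, 0, 0,
[... 1868 characters left out ...]
 4, 3, 1, 0, 0, 0, 0, 0, 15, 5, 7, 1, 0]
side -100 [-0.033 -0.095] [0.034 0.084] [0, 56, 4, 1, 0, 3, 20, 2, 1, 2, 0, 1, 0, 0, 0, 0, 0, 7, 1, 2, 0, 0]
side -94 [-0.034 -0.093] [0.034 0.086] [0, 83, 4, 0, 0, 0, 0, 9, 24, 16, 1, 3, 13, 11, 2, 0, 0, 0, 3, 2, 0, 0]
side -88 [-0.034 -0.091] [0.034 0.079] [0, 2, 5, 0, 0, 0, 3, 27, 25, 23, 5, 24, 19, 14, 5, 3, 4, 3, 12, 0, 0, 0]
side -82 [-0.033 -0.087] [0.034 0.08 ] [0, 0, 58, 1, 0, 0, 9, 53, 2, 4, 4, 17, 2, 1, 1, 11, 7, 9, 20, 0, 0, 0]
side -76 [-0.033 -0.088] [0.034 0.082] [0, 0, 81, 1, 0, 0, 0, 39, 2, 2, 1, 9, 4, 2, 0, 0, 0, 0, 8, 1, 0, 0]
side -70 [-0.034 -0.088] [0.034 0.084] [0, 0, 70, 0, 0, 0, 0, 11, 0, 1, 0, 2, 0, 1, 0, 0, 0, 0, 9, 2, 0, 0]
```

View pics/g.png

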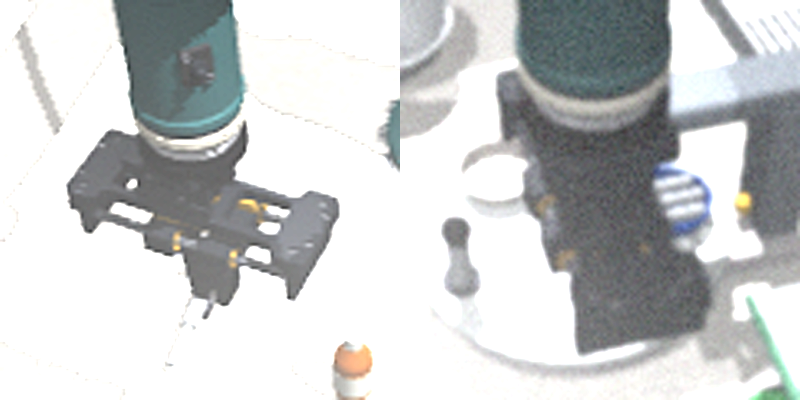

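The crops show the gripper frame ends in two rigid end plates, 78–88 mm either side of the TCP, reaching down to 64 mm above the tips. With the shut fingers standing beside the pod, one end plate's front edge can press the cap from in front of the visor. That clears the visor, which a vertical fingertip cannot do. I'll approach carefully.

```bash
python3 -m jog '{"hand":[-1,-1,-1,-1,-1],"xyz":[[0.03,0.02,0],[0.03,0.021,0],[0,0,0],[0,0,-0.04],[0,0,-0.04]],"turn":[0,0,0,0,0]}' 15
python3 -m jog '{"hand":[-1,-1,-1,-1,-1],"xyz":[[0,0,-0.04],[0,0,-0.03],[0,0,-0.02],[0,0,0],[0,0,0]],"turn":[0,0,0,0,0]}' 15
python3 - <<'E'
from h import *
a=[]
for n in("side","scene"):
    p,d=camera(n);cv2.imwrite(f"pics/{n}4.png",p[:,:,::-1])
    u,v=((310,180) if n=="side" else(190,130));a.append(cv2.resize(p[v:v+130,u:u+130],(400,400),interpolation=cv2.INTER_CUBIC))
cv2.imwrite("pics/p4.png",np.clip(np.hstack(a)[:,:,::-1]*1.8,0,255).astype('u1'))
E
```

```text
clock: 10.0
ee_pos: [0.5608, -0.0562, 0.1697]
tool_rot: [-180.0, 0.2, 175.0]
ft_force: [0.4, 0.4, -0.1]
finger_gap: 0.0005
grip_force: 0.0
clock: 10.5
ee_pos: [0.5592, -0.0564, 0.079]
tool_rot: [-180.0, -0.0, 175.0]
ft_force: [0.1, -0.3, -0.1]
finger_gap: 0.0006
grip_force: 0.0
```

View pics/p4.png

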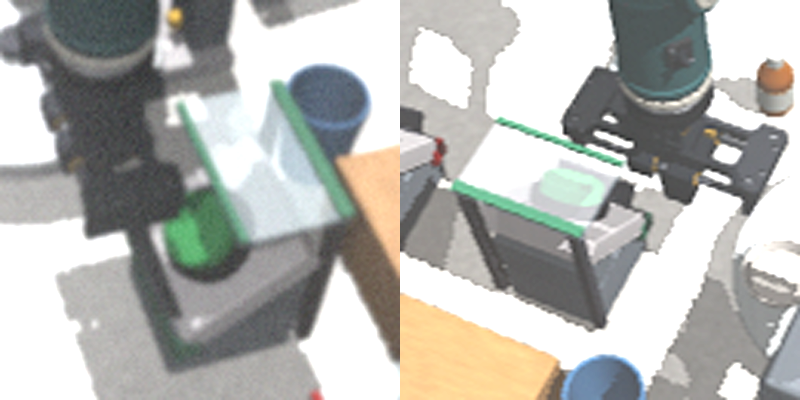

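The end plate hangs in front of and above the green cap (side crop cap (200,230)), clear of the visor bar. Next is a slow descent to first contact.

```bash
python3 -m jog '{"hand":[-1,-1,-1,-1],"xyz":[[0,0,-0.01],[0,0,-0.01],[0,0,0],[0,0,0]],"turn":[0,0,0,0]}' 15
python3 -m jog '{"hand":[-1,-1,-1,-1],"xyz":[[0,0,-0.002],[0,0,-0.002],[0,0,0],[0,0,0]],"turn":[0,0,0,0]}' | sed -n '2p;4p'
python3 -m jog '{"hand":[-1,-1,-1,-1],"xyz":[[0,0,-0.0015],[0,0,-0.0015],[0,0,0],[0,0,0]],"turn":[0,0,0,0]}' | sed -n '2p;4p'
```

```text
clock: 11.0
ee_pos: [0.559, -0.0562, 0.0581]
tool_rot: [180.0, -0.1, 175.0]
ft_force: [0.0, 0.8, -0.2]
finger_gap: 0.0003
grip_force: 0.0
ee_pos: [0.5595, -0.0562, 0.0547]
ft_force: [-0.4, -0.7, -0.0]
ee_pos: [0.5594, -0.0562, 0.0516]
ft_force: [0.0, -0.2, 0.1]
```

```bash
for k in 1; do python3 -m jog '{"hand":[-1,-1,-1],"xyz":[[0,0,-0.002],[0,0,0],[0,0,0]],"turn":[0,0,0]}' | sed -n '2p;4p'; done
python3 -m jog '{"hand":[-1,-1,-1],"xyz":[[0,0,-0.0015],[0,0,0],[0,0,0]],"turn":[0,0,0]}' | sed -n '2p;4p'
```

```text
ee_pos: [0.5595, -0.0562, 0.0496]
ft_force: [-0.4, 0.3, 0.4]
ee_pos: [0.5595, -0.0562, 0.0481]
ft_force: [-0.4, -0.1, -0.2]
```

```bash
python3 -m jog '{"hand":[-1,-1,-1],"xyz":[[0.0013,-0.0001,-0.0015],[0,0,0],[0,0,0]],"turn":[0,0,0]}' | sed -n '2p;4p'
python3 -m jog '{"hand":[-1,-1,-1],"xyz":[[0.0013,-0.0001,-0.0015],[0,0,0],[0,0,0]],"turn":[0,0,0]}' | sed -n '2p;4p'
```

```text
ee_pos: [0.5608, -0.0563, 0.0466]
ft_force: [0.2, -1.2, 0.6]
ee_pos: [0.562, -0.0564, 0.0453]
ft_force: [-1.9, 0.1, 2.3]
```

```bash
python3 -m jog '{"hand":[-1,-1,-1],"xyz":[[0.0013,-0.0001,-0.0015],[0,0,0],[0,0,0]],"turn":[0,0,0]}' | sed -n '2p;4p'
```

```text
ee_pos: [0.5634, -0.0566, 0.0438]
ft_force: [-1.8, -0.6, 2.6]
```

Contact: the force lies along the button axis at about 3 N. I'll keep pressing along the axis.

```bash
for k in 1; do
python3 -m jog '{"hand":[-1,-1,-1],"xyz":[[0.0013,-0.0001,-0.0015],[0,0,0],[0,0,0]],"turn":[0,0,0]}' | sed -n '2p;4p'
python3 -m jog '{"hand":[-1,-1,-1],"xyz":[[0.0013,-0.0001,-0.0015],[0,0,0],[0,0,0]],"turn":[0,0,0]}' | sed -n '2p;4p'
python3 -m jog '{"hand":[-1,-1,-1],"xyz":[[0.0007,-0.0001,-0.0008],[0,0,0],[0,0,0]],"turn":[0,0,0]}' | sed -n '2p;4p'; done
```

```text
ee_pos: [0.5647, -0.0566, 0.0423]
ft_force: [-3.5, -0.5, 3.8]
ee_pos: [0.5661, -0.0568, 0.0408]
ft_force: [-4.3, 1.2, 5.2]
ee_pos: [0.5667, -0.0569, 0.04]
ft_force: [-3.5, 0.8, 4.5]
```

```bash
python3 -m jog '{"hand":[-1,-1,-1],"xyz":[[0.0005,0,-0.001],[0,0,0],[0,0,0]],"turn":[0,0,0]}' | sed -n '2p;4p'
python3 -m jog '{"hand":[-1,-1,-1],"xyz":[[0.0005,0,-0.001],[0,0,0],[0,0,0]],"turn":[0,0,0]}' | sed -n '2p;4p'
```

```text
ee_pos: [0.5674, -0.0569, 0.0392]
ft_force: [-3.8, 0.9, 5.4]
ee_pos: [0.568, -0.0569, 0.0384]
ft_force: [-3.4, 0.0, 6.9]
```

```bash
python3 -m jog '{"hand":[-1,-1,-1],"xyz":[[0.0003,0,-0.0008],[0,0,0],[0,0,0]],"turn":[0,0,0]}' | sed -n '2p;4p'
```

```text
ee_pos: [0.5682, -0.057, 0.0381]
ft_force: [-6.6, 1.9, 11.1]
```

The force stepped to about 13 N while motion stopped, so the button has bottomed out. I'll hold, then back out along the axis.

```bash
python3 -m jog '{"hand":[-1,-1,-1,-1],"xyz":[[0,0,-0.0003],[0,0,0],[0,0,0],[0,0,0]],"turn":[0,0,0,0]}' | sed -n '2p;4p'
python3 -m jog '{"hand":[-1,-1,-1,-1],"xyz":[[0,0,0],[0,0,0],[0,0,0],[0,0,0]],"turn":[0,0,0,0]}' | sed -n '1p;2p;4p'
python3 -m jog '{"hand":[-1,-1,-1,-1,-1],"xyz":[[-0.002,0,0.002],[-0.003,0,0.004],[-0.003,0,0.004],[-0.003,0,0.006],[-0.003,0,0.01]],"turn":[0,0,0,0,0]}' | sed -n '2p;4p'
python3 -m jog '{"hand":[-1,-1,-1,-1,-1],"xyz":[[-0.01,0,0.03],[-0.01,0,0.04],[-0.01,0,0.04],[-0.04,0,0.04],[-0.04,0,0.0]],"turn":[0,0,0,0,0]}' | sed -n '1p;2p;4p'
python3 - <<'E'
from h import *
p,d=camera("side");cv2.imwrite("pics/end.png",p[:,:,::-1]);C=cloud("side",d)
f=np.load("side0.npz");C0=cloud("side",f['d'])
for nm,c,dd in(("before",C0,f['p']),("after",C,p)):
    m=(mask(dd,(45,70,20),(90,255,255))>0);b=np.zeros_like(m);b[243:268,360:392]=1
    print(nm,c[m&b&(c[...,2]<.16)].mean(0).round(4),np.nonzero(m&b)[0].size)
E
```

```text
ee_pos: [0.5682, -0.057, 0.038]
ft_force: [-7.4, 0.6, 12.4]
clock: 15.9
ee_pos: [0.5682, -0.057, 0.038]
ft_force: [-7.7, 1.5, 12.1]
ee_pos: [0.5531, -0.0568, 0.0623]
ft_force: [-0.3, 0.6, 0.4]
clock: 16.9
ee_pos: [0.4522, -0.0576, 0.2148]
ft_force: [-0.2, -0.5, 0.3]
before [ 0.6002 -0.1471  0.1225] 404
after [ 0.6002 -0.1472  0.1223] 413
```

View pics/end.png

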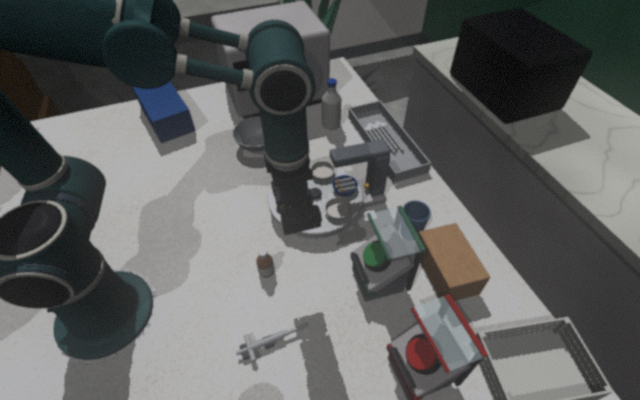

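The view shows the dish under the lamp at (345,185), the green cap back up at (376,255) and everything else where it was. The robot is clear, so I'm handing in.

```bash
python3 -c "
from station import *
print(close_job())"
```

```text
the job is handed in; nothing more can be done
None
```

The job is handed in at about 17 s: the blue dish rests in the detent under the lamp, and afterwards the green button was pressed until it bottomed out (about 14 N, using the gripper frame's end plate because a vertical fingertip can't reach under the visor), held for over 0.5 s and seen back up; the red button and everything else were left alone.

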